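Pin down a filter canister and twist off its tight cap

ROBOT

A 6-joint arm with a two-finger parallel gripper is mounted at the origin on the work surface. World frame = base frame: x ahead of the robot, y to its left, z up, the work surface at z = 0. Lengths are in m, angles in degrees, forces in N, time in s.
With the tool pointing down it reaches from about 0.3 to 0.75 m from the base axis. Payload 8.5 kg.
Tool frame: the origin (TCP) lies midway between the tips of the shut fingers; the grasp point (between the pads) lies env.tcp_to_grasp behind it (env.tcp_to_grasp is the distance from the TCP to the grasp point, in m); z points along the fingers, y is the direction in which the jaws open and shut (so a half turn about z gives the same grasp; the last joint's range is limited). The gripper opens to 85 mm and grips with 20 to 120 N. Pads are 22 mm wide; open, the fingers measure 114 mm over their backs; the gripper's body (76 mm by 85 mm) begins 54 mm behind the grasp point. The pads swing forward as they close: fully open they stand 13 mm farther back than shut.
Start: joints at [-84.987, 21.807, 74.336, -0, 83.858, -12.336], TCP at [0.164, -0.525, 0.231] pointing down, gripper open.
Joint ranges: [-178.18, 178.18], [-50.72, 133.34], [12.68, 142.11], [-81.47, 261.47], [9.98, 163.14], [-165.26, 165.26]. Speed limits (degrees/s): [136.94, 136.94, 180, 180, 180, 180].

INTERFACE

Orientations are given as a 3x3 rotation matrix whose columns are the frame's x, y, z axes.
In Python, from rig import readout, imaging, job, env gives the robot as it stands.
- The arm moves only by the tool move_arm, never from a script. Its argument "motion" is a list of rows, each a list of 3 entries, a list of its own where there are three numbers: the shift along the tool's x, y, z normalised to -1 to 1, where 1 is 0.02 m, then the turn, a rotation vector about the tool's x, y, z normalised to -1 to 1, where 1 is 120 degrees, then the gripper command: -1 is shut, 1 is fully open, values between are in proportion. In form: [[[tx, ty, tz], [rx, ry, rz], claw], ...]. A call has 1 to 12 rows; each row shifts and turns the pose as measured when the row begins, along the tool's axes as they then stand; what a row does not reach is not made up. A row lasts 1/12 s, in which the tool goes at most 41.7 mm and 7.16 degrees, less where a joint would pass 70% of its speed; a pose out of reach is approached as far as the arm can. A call with a number of a shift or a turn outside -1 to 1 is refused whole. A call with a gripper value outside its range is refused whole. The fingers move at their own pace and stop on an object; "squeeze" is the grip in N (left out, the last holds). Time passes only in rows, so rows that do not move let the fingers close. It gives the time, the measured TCP pose, the force and the opening at its end, in the units of the state.
- readout.observe(): the state, without advancing time (a new reading comes with each control period).
- imaging.get_image(name): name is "side" or "top" or "wrist"; returns a dict with "img" (420x560x3 uint8, blue, green, red), "fov_y" (degrees; the focal length in pixels is half the picture's height over the tangent of half this angle, whatever the lens; pixels are square), "cx", "cy" (the principal point, pixels), "eye" and "orientation" of the camera in the world. Camera axes: x right, y up, looking along -z (the intrinsics and any distortion apply to the point x, -y, -z); pixel columns grow to the right and rows downward; lengths in m; the calibration is good to about 2 mm. A picture is of the moment at which its call begins. There is no depth.
- job.close_job(): hands the job in, once; it reports no verdict.
The state is a dict: "time_s": time; "q": joint angles; "qvel": joint speeds; "joint_efforts": joint torques, N m; "position": TCP position; "tool_rot": TCP orientation; "ft_force": force on the tool from outside, world axes, zero at the start; "wrist_torque": the same for the moment, N m; "grip_width": finger opening in m.
Only numpy, scipy, OpenCV 4.12 (cv2) and the standard library are available. Lean on these libraries where they do the work, as an engineer would, in place of code of your own. Each camera call takes 0.05 s, during which the arm holds its last target.

TASK

The filter canister stands loose on the oily grey holding block: first brace it by dropping the two tall-headed steel pins from the wooden rack point-down through the holes at either end of its foot until their heads rest on it. Then grip the tight black cap, turn it anticlockwise (seen from above), stop turning when its lugs come free, and lift it straight up; the program finishes while still holding the cap level, a few centimetres directly above the open neck. The canister stays down on its block without swinging round, and leave the other things on the bench alone.

Things in the scene. Friction and masses are not known exactly. Their poses are not given: they have to be found in the camera images.
- block: Fixed grey-painted holding block, oily, 90 x 180 x 60 mm (x, y, z), origin at the centre of its underside on the bench, z up. Vertical through holes, 16 mm diameter, at y = +65 and -65 mm; at the start the canister's foot holes lie right over them. Position and yaw vary; it may stand left or right of the rack.
- canister: Loose aluminium filter canister, 0.9 kg, on the block, axes along the block's. Origin: centre of the foot's underside, z up. Foot 66 x 166 x 8 mm with two 16 mm holes at y = +-65 mm; round body 64 mm across (72 at the foot) up to 64 mm; neck 40 mm across up to 90 mm. With its cap 99 mm tall: top 159 mm above the bench. Unpinned it turns with the cap; pinned it has about 0.06 rad and 4 mm of play.
- brace0 (a point): Centre of the foot's hole at the canister's y = +65 mm, at the foot's upper face (68 mm above the bench). 16 mm diameter, leads on into the block's hole, down to the bench. Moves with the canister.
- brace1 (a point): The same for the hole at the canister's y = -65 mm.
- mouth (a point): Centre of the top of the canister's neck, 90 mm above the underside of its foot (150 mm above the bench). Its axes are the canister's.
- cap: Loose round black ribbed plastic cap, 58 mm across (grip any diameter), 26 mm tall, 80 g. Origin at the centre of its lower rim, z up: closed, the rim is 17 mm below the mouth (133 mm above the bench), the top at 159 mm. Two inner lugs hook under the neck's lugs, so pulling it up before it is turned free lifts the canister too. It does not rise while turned; freed, it lifts straight off.
- seal (a joint): How far the cap is turned off, rad: a seal plate on the neck turns with it (0.05 rad play). 0 = tight, grows anticlockwise seen from above, keeps its value when the cap is lifted. Turning takes about 0.5 N m throughout and it stays where left. Lugs free from about 1.0 to 2.1; do not pass 1.9. A gripper turn of 1.4 rad, in one grip or several, is right: some is lost to play.
- rack: Fixed wooden pin rack, 66 x 166 x 68 mm (x, y, z), origin at the centre of its underside, z up, with three vertical 16 mm through holes on its y axis at y = -52, 0 and +52 mm. In them hang by their heads, in any order, the two pins and a hexagon-headed bolt.
- pin0: Loose steel pin, 110 g, upright in the rack. Origin at its lower tip, z up along it. Round shank 12 mm diameter, 65 mm long (last 6 mm tapered to 6 mm); above it the head, 18 mm diameter, 35 mm tall (lowest 3 mm a 21 mm collar), to grip. Hanging in the rack, and again when home in the block, its tip is 3 mm and its top 103 mm above the bench.
- pin1: The second pin, identical to pin0; either suits either hole. The capped canister is taller than a seated pin, so to keep the gripper's body clear of it let a pin go when its shank is about half way into the hole: it drops home by itself.
- bolt: Bystander in the third hole of the rack: dark hexagon-headed bolt, head flat, 25 mm across corners and only 10 mm tall (top 78 mm above the bench). Origin at the lower end, z up. Leave it.
- socket: Bystander: steel wrench socket 24 mm in diameter, 36 mm tall, standing between block and rack. Origin at the centre of its underside.
- bearing: Bystander: steel bearing ring 52 mm in diameter, 16 mm tall, near the robot. Origin at the centre of its underside.
- piston: Bystander: aluminium piston 80 mm in diameter, 55 mm tall, at the far side. Origin at the centre of its underside.
- wrench: Bystander: steel spanner lying flat at the far right. Origin at its middle, underside.
- tin: Bystander: plain steel tin 66 mm in diameter, 120 mm tall, far left. Origin at the centre of its underside.
- mug: Bystander: white mug 76 mm in diameter, 85 mm tall, on the right near the robot. Origin at the centre of its underside.
- screwdriver: Bystander: screwdriver lying flat on the left. Origin at its middle, underside.
There are look-alikes about, which are no part of the job. Several things have the shape of the cap; the one meant has the colours described above.

How it is judged:
By the outcome, as a careful person would: the job done as asked, in the order asked, and still so for the second after the job is handed in, while the arm keeps its last pose, push and grip.
It also fails if it takes over 67 s, if anything falls off the work surface, if the arm or the gripper's body presses on something with over 40 N, if the wrist force passes 120 N, or if a joint passes its speed limit or range.

## Working session

There is one attempt and no reset: what is moved stays moved. The work goes in short steps, Python scripts to look and compute and a tool call to move; the robot and the scene stay as the last step left them, time stands still between calls to the robot, and variables do not carry over. Pictures are saved under pics/ and viewed, and the job is handed in when it is done.

Besides the shell and the picture viewer there is one more tool, called after "Request:" as a command line: name --argument value ..., lists and objects as JSON in quotes. move_arm: Moves the arm, as the interface text tells. Its arguments: {"type":"object","properties":{"motion":{"type":"array","items":{"type":"array"}},"squeeze":{"type":"number"}},"required":["motion"]}

```bash
ls; mkdir -p pics
python3 - <<'E'
from rig import readout, imaging, job, env
import cv2
print([a for a in dir(env) if a[0]!='_'], env.tcp_to_grasp)
print(readout.observe())
for n in ("side","top","wrist"):
    d=imaging.get_image(n); cv2.imwrite(f"pics/{n}0.png",d["img"])
    print(n,{k:v for k,v in d.items() if k!="img"})
E
```

```text
pics
['MotionError', 'tcp_to_grasp'] 0.0187
{'time_s': 0.0, 'q': array([-8.49894199e+01,  2.18411886e+01,  7.43853354e+01,  1.40062917e-03,
        8.38591401e+01, -1.23352279e+01]), 'qvel': array([-0.05464764, -0.05741259, -0.03269799, -0.02322926,  0.08870744,
        0.01713903]), 'joint_efforts': array([ 7.67302281e-04, -4.48455513e+01, -2.31277406e+01, -1.27391763e-04,
        4.75043053e-03, -1.37790545e-05]), 'position': array([ 0.16395814, -0.52467932,  0.2307065 ]), 'tool_rot': array([[ 9.54523546e-01,  2.98135519e-01, -1.06370923e-04],
       [ 2.98135341e-01, -9.54522443e-01,  1.49152975e-03],
       [ 3.43144565e-04, -1.45541320e-03, -9.99998882e-01]]), 'ft_force': array([ 0.28021489, -0.30973731, -0.39635096]), 'wrist_torque': array([-0.00058698,  0.00421435, -0.02084152]), 'grip_width': 0.08511926521731773}
side {'fov_y': 43.774576425273, 'cx': 278.61057842883696, 'cy': 203.80699277256753, 'eye': array([0.05269993, 0.96215888, 0.95825583]), 'orientation': array([[-0.89908935,  0.25672267, -0.35458681],
       [-0.43745595, -0.55732727,  0.70570433],
       [-0.0164506 ,  0.78960736,  0.61339187]])}
top {'fov_y': 44.29425179465305, 'cx': 280.33763793933014, 'cy': 207.36124764891196, 'eye': array([ 0.27900904, -0.01197963,  1.3526765 ]), 'orientation': array([[ 0.04505392,  0.97394267, -0.22227419],
       [-0.99897508,  0.04295476, -0.01427184],
       [-0.00435222,  0.22268938,  0.97487973]])}
wrist {'fov_y': 65.48304696731104, 'cx': 280.15418680405276, 'cy': 206.90352658841974, 'eye': array([ 0.22481907, -0.50478955,  0.3737731 ]), 'orientation': array([[ 0.29882815,  0.92109436,  0.24957346],
       [-0.95430267,  0.28920938,  0.07526187],
       [-0.0028557 , -0.26065898,  0.96542671]])}
```

View pics/side0.png

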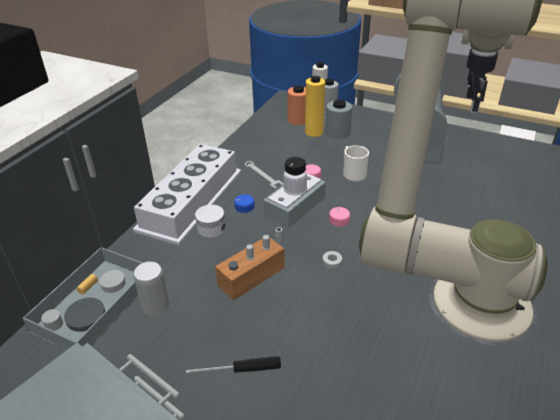

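View pics/top0.png

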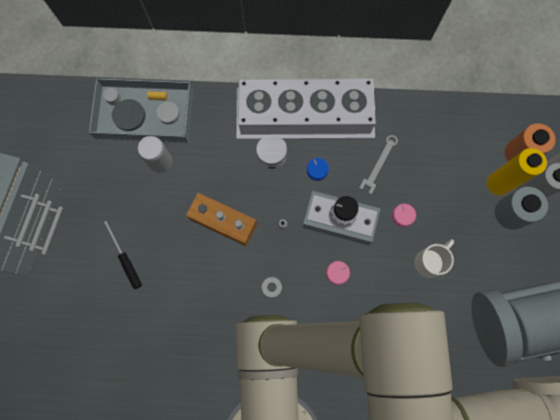

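View pics/wrist0.png

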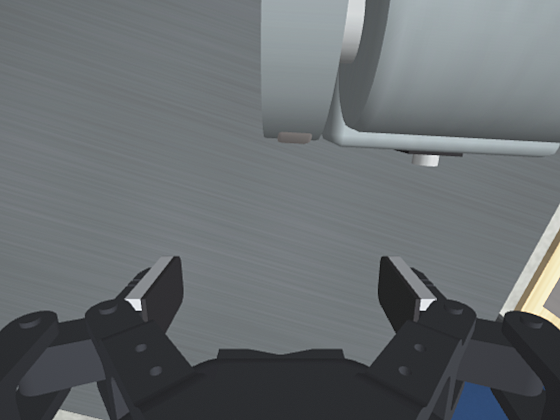

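```bash
cat > h.py <<'E'
import numpy as np, cv2
from rig import readout, imaging, job, env
def ray(d,u,v):
    f=210/np.tan(np.radians(d["fov_y"]/2))
    r=d["orientation"]@np.array([(u-d["cx"])/f,-(v-d["cy"])/f,-1.0]); return r/np.linalg.norm(r)
def onz(d,u,v,z):
    r=ray(d,u,v); e=d["eye"]; return e+r*(z-e[2])/r[2]
def proj(d,p):
    f=210/np.tan(np.radians(d["fov_y"]/2))
    c=d["orientation"].T@(np.asarray(p)-d["eye"]); return d["cx"]+f*c[0]/-c[2], d["cy"]-f*c[1]/-c[2]
def big(im,x0,y0,x1,y1,k,name):
    cv2.imwrite(name,cv2.resize(im[y0:y1,x0:x1],None,fx=k,fy=k,interpolation=cv2.INTER_CUBIC))
E
python3 - <<'E'
from h import *
t=imaging.get_image("top"); s=imaging.get_image("side")
big(t["img"],170,150,410,320,3.3,"pics/t1.png"); big(s["img"],190,140,350,320,3.3,"pics/s1.png")
E
```

```text
(no output)
```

View pics/t1.png

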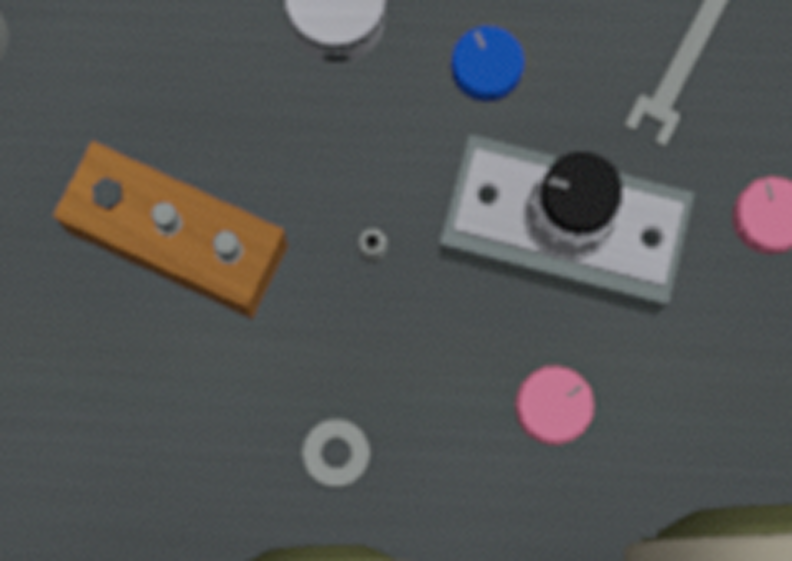

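View pics/s1.png

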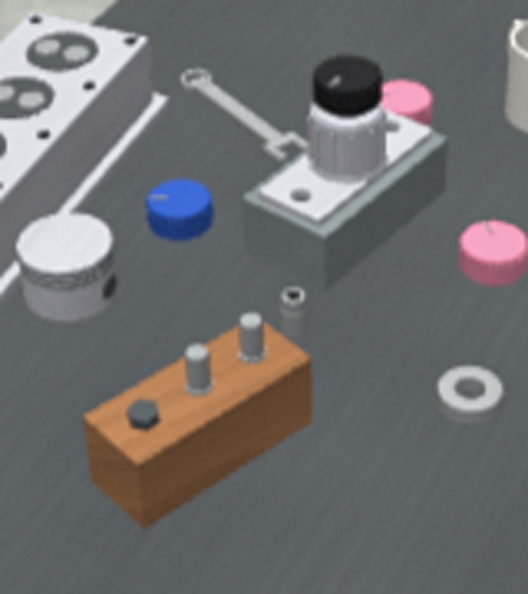

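The black cap on the canister is at top (346,208). Its look-alikes are blue at (317,168), pink at (404,214) and (338,272), and the bottle caps at the far right. The tall-headed pins are at (220,216) and (238,224). What could be mistaken for them is the hex bolt at (203,209) and the socket at (283,223). The crops confirm both choices.

Run:
```python
from h import *
t=imaging.get_image("top"); s=imaging.get_image("side")
c=lambda u,v:(170+u/3.3-.35,150+v/3.3-.35)
g=lambda u,v:(190+u/3.3-.35,140+v/3.3-.35)
P=lambda a:np.round(a*1000,1)
def tri(a,b):
    A=np.zeros((3,3));B=np.zeros(3);
    for d,(u,v) in ((t,a),(s,b)):
        r=ray(d,u,v);M=np.eye(3)-np.outer(r,r);A+=M;B+=M@d["eye"]
    p=np.linalg.solve(A,B);return P(p),[np.round(1000*np.linalg.norm(np.cross(p-d["eye"],ray(d,*w))),1) for d,w in((t,a),(s,b))]
# holes on foot at z=.068 (top / side)
for n,a,b,z in (("holeL",(487,193),(301,195),.068),("holeR",(652,237),None,.068),("captop",(582,189),(348,77),.159),
  ("pinA top",(165,213),(197,352),.103),("pinB top",(228,243),(251,320),.103),("bolt top",(108,193),(144,407),.078),("socket",(373,241),(293,295),.036),("bearing",(336,453),None,.016),
  ("rack c0",(94,142),(87,418),.068),("rack c1",(285,233),None,.068),("rack c2",(253,309),(311,357),.068),("rack c3",(56,215),(140,461),.068),
  ("blk c0",(471,137),(246,197),.06),("blk c1",(692,192),None,.06),("blk c2",(667,297),(445,138),.06),("blk c3",(442,240),(328,235),.06)):
    print(n,P(onz(t,*c(*a),z)), P(onz(s,*g(*b),z)) if b else '', tri(c(*a),g(*b)) if b else '')
```

```text
holeL [574.  -87.3  68. ] [571.7 -85.6  68. ] (array([573.7, -87.7,  66.2]), [np.float64(0.8), np.float64(0.8)])
holeR [ 545. -215.   68.]  
captop [ 559.1 -150.1  159. ] [ 553.8 -142.2  159. ] (array([ 559.4, -151.2,  152.4]), [np.float64(1.3), np.float64(1.3)])
pinA top [540.  155.8 103. ] [538.1 158.5 103. ] (array([540.1, 156. , 100.3]), [np.float64(0.4), np.float64(0.4)])
pinB top [519.1 107.1 103. ] [518.3 110.3 103. ] (array([519.8, 107.4, 100.1]), [np.float64(0.1), np.float64(0.1)])
bolt top [558.9 204.   78. ] [559.1 203.2  78. ] (array([558.7, 203.9,  78.8]), [np.float64(0.0), np.float64(0.0)])
socket [538.7  -0.6  36. ] [537.5   1.5  36. ] (array([538.9,  -0.7,  33.9]), [np.float64(0.2), np.float64(0.2)])
bearing [373.5  20.9  16. ]  
rack c0 [601.3 219.8  68. ] [597.  222.2  68. ] (array([600.5, 219.8,  65. ]), [np.float64(1.6), np.float64(1.6)])
rack c1 [535.6  67.   68. ]  
rack c2 [475.6  88.1  68. ] [476.7  94.   68. ] (array([477.7,  88.9,  63. ]), [np.float64(1.4), np.float64(1.4)])
rack c3 [542.  244.5  68. ] [540.1 243.3  68. ] (array([540.9, 244. ,  68.7]), [np.float64(1.0), np.float64(1.0)])
blk c0 [620.3 -74.   60. ] [618.1 -72.7  60. ] (array([619.9, -74.3,  58.6]), [np.float64(0.8), np.float64(0.8)])
blk c1 [ 583.7 -247.    60. ]  
blk c2 [ 500.2 -228.1   60. ] [ 495.8 -224.9   60. ] (array([ 499.1, -229.1,   56.7]), [np.float64(1.7), np.float64(1.7)])
blk c3 [537.1 -54.1  60. ] [532.  -54.8  60. ] (array([534.7, -54.8,  59.8]), [np.float64(2.5), np.float64(2.5)])
```

Request:
move_arm --motion '[[[0, 0, 0], [0, 0, -0.058], 1], [[0, 0, 0], [0, 0, -0.058], 1], [[0, 0, 0], [0, 0, -0.058], 1], [[0, 0, 0], [0, 0, -0.058], 1], [[0, 0, 0], [0, 0, -0.058], 1], [[0, 0, 0], [0, 0, -0.058], 1], [[0, 0, 0], [0, 0, -0.058], 1]]'

```text
time_s: 0.93
position: [0.164, -0.5247, 0.2308]
tool_rot: [[0.384, 0.923, -0.0], [0.923, -0.384, 0.001], [0.001, -0.001, -1.0]]
ft_force: [-1.0, -0.3, -0.1]
grip_width: 0.0855
```

Request:
move_arm --motion '[[[1, 0.12, 0], [0, 0, 0], 1], [[1, 0.12, 0], [0, 0, 0], 1], [[1, 0.12, 0], [0, 0, 0], 1], [[1, 0.12, 0], [0, 0, 0], 1], [[1, 0.12, 0], [0, 0, 0], 1], [[1, 0.12, 0], [0, 0, 0], 1], [[1, 0.12, 0], [0, 0, 0], 1], [[1, 0.12, 0], [0, 0, 0], 1], [[1, 0.12, 0], [0, 0, 0], 1], [[1, 0.12, 0], [0, 0, 0], 1], [[1, 0.12, 0], [0, 0, 0], 1], [[1, 0.12, 0], [0, 0, 0], 1]]'

```text
time_s: 1.93
position: [0.284, -0.3064, 0.23]
tool_rot: [[0.382, 0.924, -0.0], [0.924, -0.382, 0.001], [0.001, -0.0, -1.0]]
ft_force: [0.6, -0.0, 0.4]
grip_width: 0.0853
```

Request:
move_arm --motion '[[[1, 0.12, 0], [0, 0, 0], 1], [[1, 0.12, 0], [0, 0, 0], 1], [[1, 0.12, 0], [0, 0, 0], 1], [[1, 0.12, 0], [0, 0, 0], 1], [[1, 0.12, 0], [0, 0, 0], 1], [[1, 0.12, 0], [0, 0, 0], 1], [[1, 0.12, 0], [0, 0, 0], 1], [[1, 0.12, 0], [0, 0, 0], 1], [[1, 0.12, 0], [0, 0, 0], 1], [[1, 0.12, 0], [0, 0, 0], 1], [[1, 0.12, 0], [0, 0, 0], 1], [[1, 0.12, 0], [0, 0, 0], 1]]'

```text
time_s: 2.93
position: [0.4066, -0.0839, 0.2314]
tool_rot: [[0.383, 0.924, 0.002], [0.924, -0.383, -0.002], [-0.001, 0.003, -1.0]]
ft_force: [-0.2, -0.4, -0.2]
grip_width: 0.0856
```

Request:
move_arm --motion '[[[1, 0.14, 0], [0, 0, 0], 1], [[1, 0.14, 0], [0, 0, 0], 1], [[1, 0.14, 0], [0, 0, 0], 1], [[1, 0.14, 0], [0, 0, 0], 1], [[1, 0.14, 0], [0, 0, 0], 1], [[1, 0.14, 0], [0, 0, 0], 1], [[1, 0.14, 0], [0, 0, 0], 1], [[1, 0.14, 0], [0, 0, 0], 1], [[1, 0.14, 0], [0, 0, 0], 1], [[1, 0.14, 0.5], [0, 0, 0], 1], [[1, 0.14, 0.5], [0, 0, 0], 1], [[0, 0, 0.5], [0, 0, 0], 1]]'

```text
time_s: 3.93
position: [0.5257, 0.1215, 0.2028]
tool_rot: [[0.38, 0.925, 0.009], [0.925, -0.38, -0.002], [0.002, 0.009, -1.0]]
ft_force: [0.6, 1.0, 0.0]
grip_width: 0.0856
```

Run:
```python
from h import *
w=imaging.get_image("wrist"); cv2.imwrite("pics/w1.png",w["img"])
t=imaging.get_image("top"); cv2.imwrite("pics/t2.png",t["img"])
o=readout.observe(); print(o["position"],o["tool_rot"])
for p in ((.519,.107,.103),(.54,.156,.103)): print(proj(w,p))
```

```text
[0.52390616 0.1197052  0.2016818 ] [[ 3.80639010e-01  9.24710998e-01  4.84923015e-03]
 [ 9.24723591e-01 -3.80631042e-01 -2.50796215e-03]
 [-4.73372662e-04  5.43882575e-03 -9.99985097e-01]]
(np.float64(280.9529663107431), np.float64(227.14585066967007))
(np.float64(282.1456071456062), np.float64(158.7660704461008))
```

View pics/w1.png

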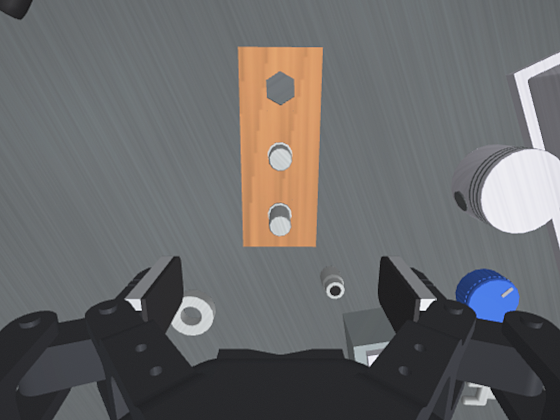

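The wrist view looks along the rack: hex bolt at (280,88), pin A's top at (280,159), pin B's top at (280,227). That agrees with the top-view measurement to 2 px.

Run:
```python
from h import *
w=imaging.get_image("wrist"); big(w["img"],220,40,340,260,2.7,"pics/w2.png")
o=readout.observe(); print(o["position"],o["tool_rot"])
for n,p in (("L",(.573,-.087,.068)),("R",(.545,-.215,.068)),("B",(.519,.107,.103)),("A",(.54,.156,.103))):
  q=proj(w,p); print(n,q, o["tool_rot"].T@(np.array(p)-o["position"])*1000)
```

```text
[0.52411477 0.11916962 0.20275782] [[ 3.81384573e-01  9.24394391e-01  6.38893268e-03]
 [ 9.24416465e-01 -3.81376111e-01 -2.54203684e-03]
 [ 8.67417006e-05  6.87552819e-03 -9.99976360e-01]]
L (np.float64(404.6314361144764), np.float64(363.3911666536477)) [-171.95421268  122.89086574  135.59105062]
R (np.float64(413.5580139696373), np.float64(460.95346174372366)) [-300.9582882   145.82396499  135.73754122]
B (np.float64(282.77744486830295), np.float64(224.4283781266071)) [-13.20914951  -0.77275336  99.75372053]
A (np.float64(284.0232643611199), np.float64(155.40969144525624)) [ 4.00963333e+01 -4.79005884e-02  9.97633283e+01]
```

View pics/w2.png

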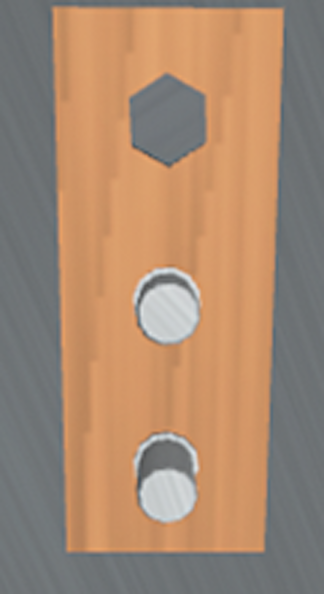

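Request:
move_arm --motion '[[[-0.66, -0.06, 0], [0.0033, 0, 0], 1], [[0, 0, 1], [0, 0, 0], 1], [[0, 0, 1], [0, 0, 0], 1], [[0, 0, 1], [0, 0, 0], 1], [[0, 0, 1], [0, 0, 0], 1], [[0, 0, 0], [0, 0, 0], 1]]'

```text
time_s: 4.58
position: [0.5178, 0.1003, 0.1264]
tool_rot: [[0.386, 0.923, 0.009], [0.923, -0.386, -0.001], [0.003, 0.009, -1.0]]
ft_force: [-0.5, -1.1, 0.7]
grip_width: 0.0855
```

```bash
cat > off.py <<'E'
import sys
from h import *
o=readout.observe(); print(o["time_s"],o["position"].round(4),o["tool_rot"].round(4).tolist(),o["ft_force"].round(1),o["wrist_torque"].round(2),round(o["grip_width"],4))
if len(sys.argv)>3:
  p=np.array([float(a) for a in sys.argv[1:4]]); print((o["tool_rot"].T@(p-o["position"])*1000).round(1),"mm tool axes")
E
python3 off.py .519 .107 .073
```

```text
4.5833 [0.5178 0.1003 0.1264] [[0.3856, 0.9226, 0.0089], [0.9226, -0.3856, -0.0008], [0.0027, 0.0086, -1.0]] [-0.5 -1.1  0.7] [ 0.02  0.09 -0.01] 0.0855
[ 6.5 -1.9 53.4] mm tool axes
```

Request:
move_arm --motion '[[[0.32, -0.1, 0.5], [0.004, 0, 0], 1], [[0, 0, 0.5], [0.004, 0, 0], 1], [[0, 0, 0], [0, 0, 0], 1]]'

```text
time_s: 4.83
position: [0.5192, 0.1054, 0.1081]
tool_rot: [[0.388, 0.922, -0.004], [0.922, -0.388, 0.006], [0.004, -0.006, -1.0]]
ft_force: [0.0, 0.6, 0.2]
grip_width: 0.0853
```

```bash
python3 off.py .519 .107 .073
python3 - <<'E'
from h import *
w=imaging.get_image("wrist"); cv2.imwrite("pics/w3.png",w["img"])
for z in (.103,): print(proj(w,(.519,.107,z)))
E
python3 off.py .519 .107 .073
```

```text
4.8333 [0.5192 0.1054 0.1081] [[0.388, 0.9217, -0.0042], [0.9217, -0.3879, 0.0061], [0.004, -0.0063, -1.0]] [0.  0.6 0.2] [-0.05 -0.02 -0.04] 0.0853
[ 1.2 -0.6 35.1] mm tool axes
(np.float64(282.8858271588952), np.float64(254.95656858965003))
4.8833 [0.5196 0.1055 0.1089] [[0.3879, 0.9217, -0.0028], [0.9217, -0.3879, 0.006], [0.0044, -0.0049, -1.0]] [-0.3 -0.4 -0.7] [ 0.02 -0.03 -0.05] 0.0854
[ 1.  -0.9 35.9] mm tool axes
```

View pics/w3.png

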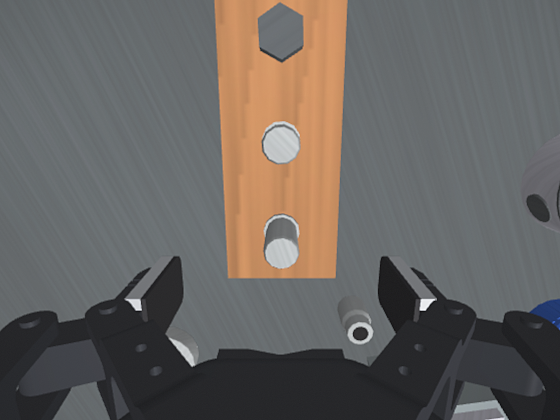

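Pin B's head is centred at (281,252) in the wrist view, between the open pads. It sits about 2 mm off along tool x, so I correct that, descend and close.

Request:
move_arm --motion '[[[0.11, -0.06, 0.6], [-0.002, 0, 0], 1], [[0, 0, 0.6], [0, 0, 0], 1], [[0, 0, 0.5], [0, 0, 0], 1], [[0, 0, 0], [0, 0, 0], -1], [[0, 0, 0], [0, 0, 0], -1], [[0, 0, 0], [0, 0, 0], -1], [[0, 0, 0], [0, 0, 0], -1], [[0, 0, 0], [0, 0, 0], -1]]' --squeeze 50

```text
time_s: 5.55
position: [0.5231, 0.1081, 0.0804]
tool_rot: [[0.387, 0.922, 0.013], [0.922, -0.387, 0.004], [0.009, 0.01, -1.0]]
ft_force: [-0.4, 1.0, -0.4]
grip_width: 0.0254
```

```bash
python3 off.py .519 .107 .073
```

```text
5.55 [0.5231 0.1081 0.0804] [[0.387, 0.922, 0.0129], [0.922, -0.3871, 0.004], [0.0087, 0.0103, -0.9999]] [-0.4  1.  -0.4] [-0.04  0.02 -0.  ] 0.0254
[-2.7 -3.4  7.4] mm tool axes
```

Request:
move_arm --motion '[[[0, -0.13, 0.3], [0.005, -0.004, 0], -0.4], [[0, 0, 0], [0, 0, 0], -0.4]]'

```text
time_s: 5.72
position: [0.521, 0.1092, 0.075]
tool_rot: [[0.387, 0.922, 0.001], [0.922, -0.387, 0.0], [0.0, 0.001, -1.0]]
ft_force: [0.6, 1.2, -0.4]
grip_width: 0.0257
```

```bash
python3 off.py .52 .1085 .073
```

```text
5.7167 [0.521  0.1092 0.075 ] [[0.3873, 0.922, 0.0008], [0.922, -0.3873, 0.0], [0.0003, 0.0008, -1.0]] [ 0.6  1.2 -0.4] [-0.02 -0.01 -0.04] 0.0257
[-1.  -0.7  2. ] mm tool axes
```

Level and centred. I close fully now.

Request:
move_arm --motion '[[[-0.03, -0.03, 0.05], [0, 0, 0], -1], [[0, 0, 0], [0, 0, 0], -1], [[0, 0, 0], [0, 0, 0], -1], [[0, 0, 0], [0, 0, 0], -1]]' --squeeze 60

```text
time_s: 6.05
position: [0.5208, 0.1091, 0.0748]
tool_rot: [[0.387, 0.922, 0.003], [0.922, -0.387, -0.0], [0.001, 0.003, -1.0]]
ft_force: [1.0, 0.6, 1.2]
grip_width: 0.016
```

```bash
python3 off.py .52 .1085 .073
```

```text
6.05 [0.5208 0.1091 0.0748] [[0.3869, 0.9221, 0.0029], [0.9221, -0.3869, -0.0], [0.0011, 0.0027, -1.0]] [1.  0.6 1.2] [ 0.07 -0.   -0.04] 0.016
[-0.8 -0.5  1.8] mm tool axes
```

Request:
move_arm --motion '[[[0, 0, 0], [0, 0, 0], -1], [[0, 0, -0.5], [0, 0, 0], -1], [[0, 0, -0.8], [0, 0, 0], -1], [[0, 0, -1], [0, 0, 0], -1]]'

```text
time_s: 6.38
position: [0.5188, 0.1089, 0.1193]
tool_rot: [[0.387, 0.922, -0.005], [0.922, -0.387, 0.0], [-0.002, -0.005, -1.0]]
ft_force: [2.2, 0.6, -2.7]
grip_width: 0.0163
```

```bash
python3 - <<'E'
from h import *
w=imaging.get_image("wrist"); cv2.imwrite("pics/w4.png",w["img"])
s=imaging.get_image("side"); big(s["img"],190,140,350,320,3.3,"pics/s4.png")
E
python3 off.py
```

```text
6.4833 [0.5205 0.109  0.1219] [[0.387, 0.9221, 0.0014], [0.9221, -0.387, -0.0], [0.0005, 0.0013, -1.0]] [ 0.   0.  -1.1] [ 0.    0.02 -0.01] 0.0161
```

View pics/w4.png

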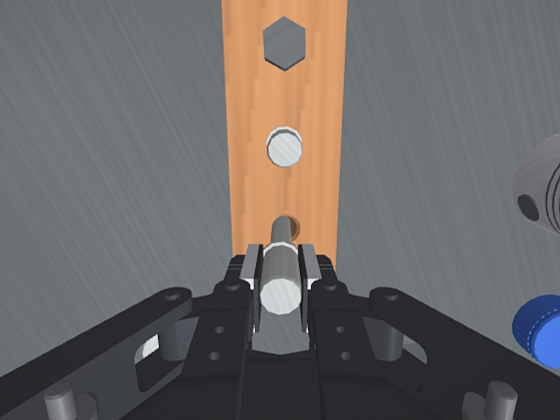

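View pics/s4.png

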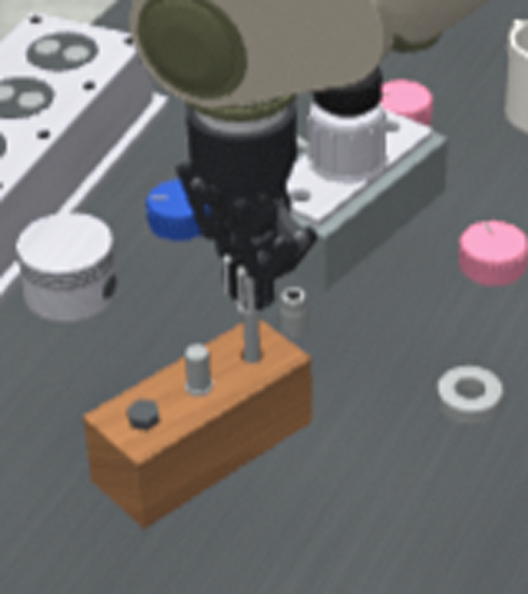

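Pin held upright by its head: the wrist view shows it between the pads at (281,275), and the side view shows its shank rising out of the rack. I carry it to the nearer foot hole.

Request:
move_arm --motion '[[[0, 0, -1], [0, 0, 0], -1], [[0, 0, -1], [0, 0, 0], -1], [[0, 0, -0.5], [0, 0, -0.042], -1], [[0, 0, 0], [0, 0, -0.042], -1], [[-0.9, 0.48, 0], [0, 0, 0], -1], [[-0.9, 0.48, 0], [0, 0, 0], -1], [[-0.9, 0.48, 0], [0, 0, 0], -1], [[-0.9, 0.48, 0], [0, 0, 0], -1], [[-0.9, 0.48, 0], [0, 0, 0], -1], [[-0.9, 0.48, 0], [0, 0, 0], -1], [[-0.9, 0.48, 0], [0, 0, 0], -1], [[-0.9, 0.48, 0], [0, 0, 0], -1]]'

```text
time_s: 7.48
position: [0.5617, -0.0505, 0.167]
tool_rot: [[0.205, 0.979, -0.011], [0.979, -0.205, 0.003], [0.0, -0.011, -1.0]]
ft_force: [0.2, -0.2, -1.0]
grip_width: 0.0159
```

```bash
python3 off.py .5735 -.0872 .155
```

```text
7.4833 [ 0.5617 -0.0505  0.167 ] [[0.2045, 0.9788, -0.0109], [0.9789, -0.2045, 0.0027], [0.0004, -0.0112, -0.9999]] [ 0.2 -0.2 -1. ] [-0.02 -0.04  0.01] 0.0159
[-33.5  19.2  11.8] mm tool axes
```

Request:
move_arm --motion '[[[-0.8, 0.45, 0.2], [0, 0, 0], -1], [[-0.7, 0.4, 0.2], [-0.004, 0, 0], -1], [[0, 0, 0], [0, 0, 0], -1], [[0, 0, 0], [0, 0, 0], -1]]'

```text
time_s: 7.82
position: [0.5717, -0.0884, 0.155]
tool_rot: [[0.209, 0.978, -0.007], [0.978, -0.209, 0.002], [0.0, -0.008, -1.0]]
ft_force: [-0.7, 0.1, -0.5]
grip_width: 0.0164
```

```bash
python3 - <<'E'
from h import *
o=readout.observe(); w=imaging.get_image("wrist"); cv2.imwrite("pics/w5.png",w["img"])
s=imaging.get_image("side"); big(s["img"],210,120,350,260,4,"pics/s5.png"); t=imaging.get_image("top");big(t["img"],290,170,400,260,6,"pics/t5.png")
for n,p in (("L",(.5735,-.0872,.068)),("R",(.545,-.215,.068)),("mouth",(.559,-.151,.159)),("tip",o["position"]+o["tool_rot"][:,2]*.072)):
  print(n,np.round(proj(w,p)),np.round(proj(s,p),1),np.round(proj(t,p)))
E
python3 off.py .5735 -.0872 .15
```

```text
L [286. 210.] [280.5 198.3] [317. 208.]
R [284. 362.] [307.9 177. ] [367. 221.]
mouth [285. 381.] [294.7 161. ] [346. 207.]
tip [283. 218.] [281.4 194. ] [318. 208.]
7.9667 [ 0.5718 -0.0874  0.1556] [[0.2072, 0.9783, -0.0063], [0.9783, -0.2072, 0.0017], [0.0003, -0.0065, -1.0]] [ 0.5 -0.3  0.2] [-0.04  0.02 -0.02] 0.0165
[0.6 1.6 5.6] mm tool axes
```

View pics/w5.png

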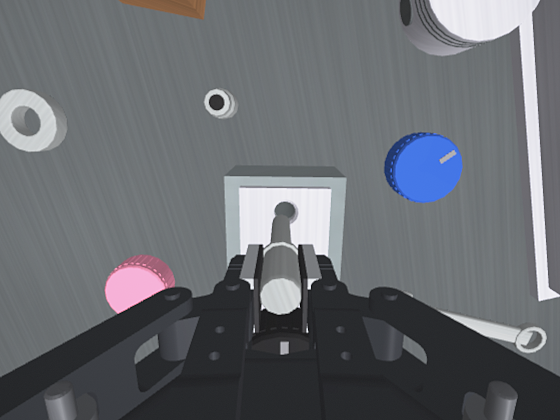

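View pics/s5.png

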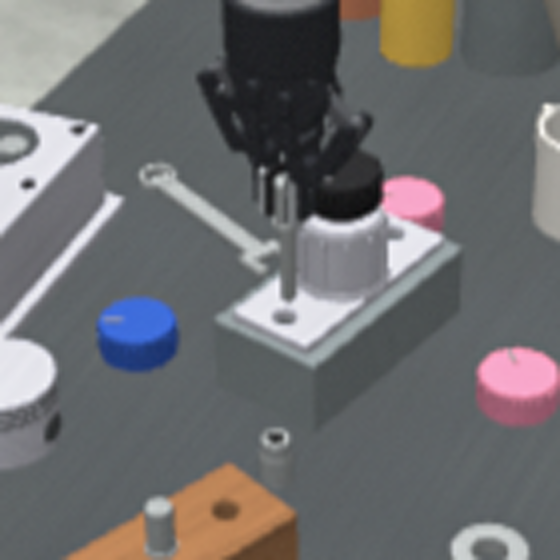

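The side view shows the hole at (281.2,198.8) and the pin tip at (282.2,194.5), both within 1 px of prediction. I shift 1.6 mm along tool y and lower.

Request:
move_arm --motion '[[[0.03, 0.08, 0], [0, 0, 0], -1], [[0, 0, 0.5], [0, 0, 0], -1], [[0, 0, 0.5], [0, 0, 0], -1], [[0, 0, 0], [0, 0, 0], -1]]'

```text
time_s: 8.3
position: [0.5735, -0.0845, 0.1347]
tool_rot: [[0.204, 0.979, -0.005], [0.979, -0.204, 0.001], [0.0, -0.005, -1.0]]
ft_force: [-1.3, -0.8, -1.6]
grip_width: 0.0162
```

```bash
python3 off.py .5735 -.0872 .108;python3 - <<'E'
from h import *
w=imaging.get_image("wrist"); big(w["img"],220,160,350,330,3.3,"pics/w6.png")
E
```

```text
8.3 [ 0.5735 -0.0845  0.1347] [[0.2041, 0.9789, -0.0047], [0.979, -0.2041, 0.0012], [0.0002, -0.0048, -1.0]] [-1.3 -0.8 -1.6] [-0.21 -0.04 -0.08] 0.0162
[-2.6  0.7 26.7] mm tool axes
```

View pics/w6.png

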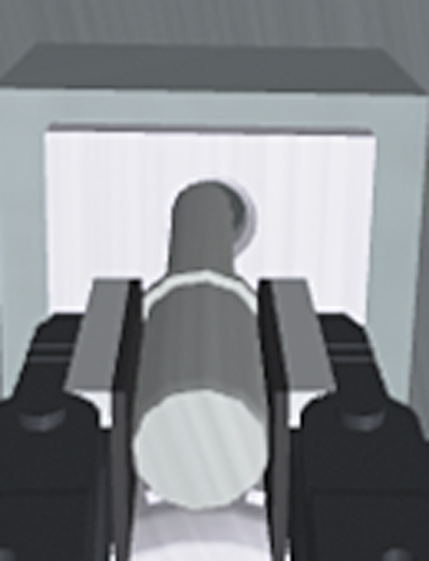

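Tip has entered the hole but leans on its left/upper edge. I shift about 2 mm back in x and +2 mm in y, then keep lowering.

Request:
move_arm --motion '[[[-0.12, 0.08, 0], [0, 0, 0], -1], [[0, 0, 0], [0, 0, 0], -1]]'

```text
time_s: 8.52
position: [0.5747, -0.0871, 0.1352]
tool_rot: [[0.203, 0.979, -0.005], [0.979, -0.203, 0.001], [0.0, -0.005, -1.0]]
ft_force: [0.1, 1.1, -1.5]
grip_width: 0.0158
```

```bash
python3 off.py .5735 -.0872 .108;python3 - <<'E'
from h import *
w=imaging.get_image("wrist"); big(w["img"],220,160,350,330,3.3,"pics/w7.png")
E
```

```text
8.5167 [ 0.5747 -0.0871  0.1352] [[0.2035, 0.9791, -0.0048], [0.9791, -0.2035, 0.0013], [0.0003, -0.005, -1.0]] [ 0.1  1.1 -1.5] [-0.02 -0.01 -0.04] 0.0158
[-0.4 -1.  27.2] mm tool axes
```

View pics/w7.png

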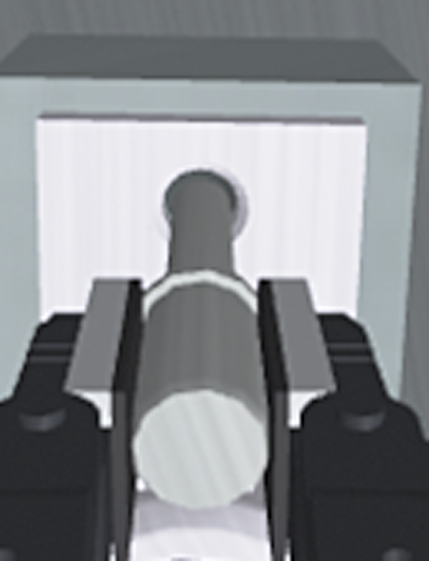

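Well centred. I lower to about half depth and release.

Request:
move_arm --motion '[[[0, 0.03, 0.45], [0, 0, 0], -1], [[0, 0, 0.45], [0, 0, 0], -1], [[0, 0, 0.35], [0, 0, 0], -1], [[0, 0, 0], [0, 0, 0], -1]]'

```text
time_s: 8.9
position: [0.5752, -0.0872, 0.1082]
tool_rot: [[0.204, 0.979, -0.004], [0.979, -0.204, 0.001], [0.0, -0.004, -1.0]]
ft_force: [0.2, 0.3, -1.2]
grip_width: 0.0165
```

```bash
python3 off.py .5735 -.0872 .108
```

```text
8.9 [ 0.5752 -0.0872  0.1082] [[0.2039, 0.979, -0.0039], [0.979, -0.2039, 0.0012], [0.0004, -0.004, -1.0]] [ 0.2  0.3 -1.2] [ 0.01 -0.02 -0.05] 0.0165
[-0.4 -1.7  0.2] mm tool axes
```

Request:
move_arm --motion '[[[0, 0, 0], [0, 0, 0], 0.3], [[0, 0, 0], [0, 0, 0], 0.3], [[0, 0, 0], [0, 0, 0], 0.3], [[0, 0, 0], [0, 0, 0], 0.3], [[0, 0, -0.8], [0, 0, 0], 0.3], [[0, 0, -1], [0, 0, 0], 0.3]]'

```text
time_s: 9.4
position: [0.5741, -0.0868, 0.1418]
tool_rot: [[0.204, 0.979, -0.01], [0.979, -0.204, 0.004], [0.001, -0.011, -1.0]]
ft_force: [1.1, -0.2, 0.5]
grip_width: 0.0556
```

```bash
python3 - <<'E'
from h import *
w=imaging.get_image("wrist"); cv2.imwrite("pics/w8.png",w["img"])
s=imaging.get_image("side"); big(s["img"],210,120,350,260,4,"pics/s8.png")
E
python3 off.py .54 .156 .15
```

```text
9.5 [ 0.5758 -0.0874  0.1448] [[0.204, 0.979, -0.003], [0.979, -0.204, 0.0009], [0.0003, -0.0031, -1.0]] [ 0.2  0.4 -0.6] [0.03 0.01 0.02] 0.0558
[231.  -84.7  -4.9] mm tool axes
```

View pics/w8.png

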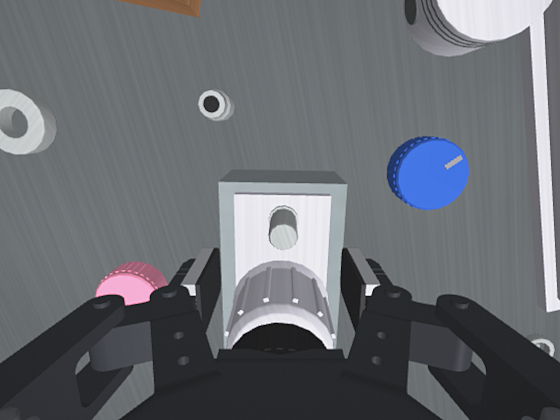

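View pics/s8.png

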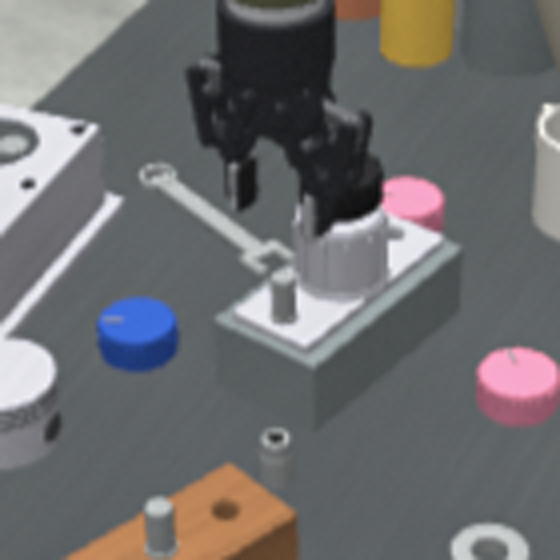

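First pin is home: the side view shows only its head above the foot at (283,295). On to the second pin.

Request:
move_arm --motion '[[[0, 0, -0.3], [0, 0, 0.045], 0.3], [[0, 0, 0], [0, 0, 0.045], 0.3], [[0.9, -0.53, 0], [0, 0, 0], 1], [[0.9, -0.53, 0], [0, 0, 0], 1], [[0.9, -0.53, 0], [0, 0, 0], 1], [[0.9, -0.53, 0], [0, 0, 0], 1], [[0.9, -0.53, 0], [0, 0, 0], 1], [[0.9, -0.53, 0], [0, 0, 0], 1], [[0.9, -0.53, 0], [0, 0, 0], 1], [[0.9, -0.53, 0], [0, 0, 0], 1], [[0.9, -0.53, 0], [0, 0, 0], 1], [[0.9, -0.53, 0], [0, 0, 0], 1]]'

```text
time_s: 10.5
position: [0.5475, 0.1246, 0.1452]
tool_rot: [[0.399, 0.917, -0.003], [0.917, -0.399, -0.0], [-0.002, -0.002, -1.0]]
ft_force: [1.0, -0.1, -0.0]
grip_width: 0.0859
```

```bash
python3 off.py .5405 .157 .115
```

```text
10.5 [0.5475 0.1246 0.1452] [[0.3993, 0.9168, -0.0027], [0.9168, -0.3994, -0.0005], [-0.0015, -0.0023, -1.0]] [ 1.  -0.1 -0. ] [ 0.02 -0.    0.06] 0.0859
[ 26.9 -19.3  30.2] mm tool axes
```

Request:
move_arm --motion '[[[0.6, -0.45, 0], [0, 0, 0], 1], [[0.5, -0.36, 0.5], [0, 0, 0], 1], [[0, 0, 0.5], [0, 0, 0], 1], [[0, 0, 0.2], [0, 0, 0], 1], [[0, 0, 0], [0, 0, 0], 1], [[0, 0, 0], [0, 0, 0], 1]]'

```text
time_s: 11.0
position: [0.5389, 0.1567, 0.116]
tool_rot: [[0.395, 0.919, -0.005], [0.919, -0.395, -0.0], [-0.002, -0.005, -1.0]]
ft_force: [0.5, 0.6, 0.5]
grip_width: 0.0856
```

```bash
python3 - <<'E'
from h import *
o=readout.observe();w=imaging.get_image("wrist"); cv2.imwrite("pics/w9.png",w["img"])
print(proj(w,(.5405,.157,.103)))
E
python3 off.py .5405 .157 .074
```

```text
(np.float64(287.14714230455473), np.float64(249.51888079424884))
11.05 [0.539  0.1566 0.1161] [[0.3954, 0.9185, -0.0052], [0.9185, -0.3954, -0.0], [-0.0021, -0.0048, -1.0]] [-0.3 -0.7 -0.4] [ 0.05 -0.    0.  ] 0.0851
[ 1.1  1.5 42. ] mm tool axes
```

View pics/w9.png

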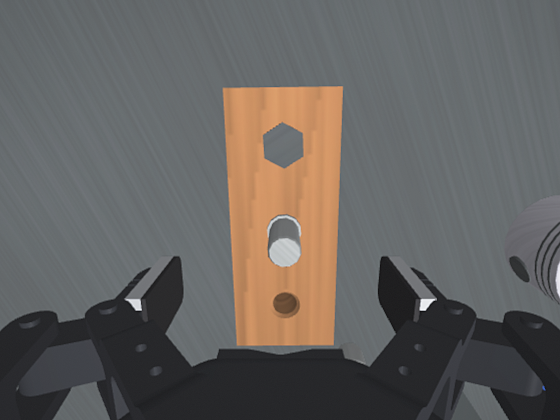

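Request:
move_arm --motion '[[[0.01, 0.01, 0.7], [-0.0024, 0, 0], 1], [[0, 0, 0.7], [0, 0, 0], 1], [[0, 0, 0.5], [0, 0, 0], 0], [[0, 0, 0.1], [0, 0, 0], -0.4], [[0, 0, 0], [0, 0, 0], -0.4], [[0, 0, 0], [0, 0, 0], -0.4]]'

```text
time_s: 11.55
position: [0.5416, 0.1542, 0.0769]
tool_rot: [[0.399, 0.917, 0.005], [0.917, -0.399, -0.002], [0.0, 0.006, -1.0]]
ft_force: [-0.5, 0.4, -0.9]
grip_width: 0.0386
```

```bash
python3 off.py .5395 .157 .074
```

```text
11.55 [0.5416 0.1542 0.0769] [[0.3991, 0.9169, 0.0052], [0.9169, -0.3991, -0.002], [0.0003, 0.0056, -1.0]] [-0.5  0.4 -0.9] [-0.04  0.03  0.02] 0.0386
[ 1.7 -3.1  2.9] mm tool axes
```

Request:
move_arm --motion '[[[0.09, -0.13, 0.12], [0.0025, 0, 0], -0.5], [[0, 0, 0], [0, 0, 0], -0.5], [[0, 0, 0], [0, 0, 0], -1], [[0, 0, 0], [0, 0, 0], -1], [[0, 0, 0], [0, 0, 0], -1], [[0, 0, 0], [0, 0, 0], -1], [[0, 0, 0], [0, 0, 0], -1]]' --squeeze 60

```text
time_s: 12.13
position: [0.5408, 0.1571, 0.0767]
tool_rot: [[0.399, 0.917, 0.004], [0.917, -0.399, 0.001], [0.002, 0.003, -1.0]]
ft_force: [-1.1, -0.0, -1.5]
grip_width: 0.0162
```

```bash
python3 off.py .5395 .157 .074
```

```text
12.1333 [0.5408 0.1571 0.0767] [[0.3994, 0.9168, 0.0038], [0.9168, -0.3994, 0.0006], [0.0021, 0.0033, -1.0]] [-1.1 -0.  -1.5] [0.01 0.04 0.04] 0.0162
[-0.6 -1.2  2.7] mm tool axes
```

Request:
move_arm --motion '[[[0, 0, -0.6], [0, 0, 0], -1], [[0, 0, -1], [0, 0, 0], -1], [[0, 0, -1], [0, 0, 0], -1], [[0, 0, -1], [0, 0, 0], -1], [[0, 0, -1], [0, 0, 0], -1], [[0, 0, -1], [0, 0, 0], -1], [[0, 0, -1], [0, 0, -0.045], -1], [[0, 0, -1], [0, 0, -0.045], -1], [[0, 0, -1], [0, 0, 0], -1], [[-0.95, 0.22, -0.8], [0, 0, 0], -1], [[-0.95, 0.22, 0], [0, 0, 0], -1], [[-0.95, 0.22, 0], [0, 0, 0], -1]]'

```text
time_s: 13.13
position: [0.5398, 0.0997, 0.2727]
tool_rot: [[0.206, 0.979, 0.001], [0.979, -0.206, 0.001], [0.001, 0.001, -1.0]]
ft_force: [1.1, -0.5, -1.6]
grip_width: 0.0161
```

```bash
python3 off.py .5455 -.2148 .27
```

```text
13.1333 [0.5398 0.0997 0.2727] [[0.2058, 0.9786, 0.0008], [0.9786, -0.2058, 0.0009], [0.001, 0.0006, -1.0]] [ 1.1 -0.5 -1.6] [ 0.05 -0.04  0.01] 0.0161
[-306.6   70.3    2.5] mm tool axes
```

Request:
move_arm --motion '[[[-1, 0.23, 0], [0, 0, 0], -1], [[-1, 0.23, 0], [0, 0, 0], -1], [[-1, 0.23, 0], [0, 0, 0], -1], [[-1, 0.23, 0], [0, 0, 0], -1], [[-1, 0.23, 0], [0, 0, 0], -1], [[-1, 0.23, 0], [0, 0, 0], -1], [[-1, 0.23, 0], [0, 0, 0], -1], [[-1, 0.23, 0], [0, 0, 0], -1], [[-1, 0.23, 0], [0, 0, 0], -1], [[-1, 0.23, 0], [0, 0, 0], -1], [[-1, 0.23, 0], [0, 0, 0], -1], [[-1, 0.23, 0], [0, 0, 0], -1]]'

```text
time_s: 14.13
position: [0.5423, -0.1577, 0.2727]
tool_rot: [[0.204, 0.979, 0.0], [0.979, -0.204, 0.002], [0.002, -0.0, -1.0]]
ft_force: [0.4, -0.3, -1.1]
grip_width: 0.0159
```

```bash
python3 off.py .5455 -.2148 .15
```

```text
14.1333 [ 0.5423 -0.1577  0.2727] [[0.2041, 0.9789, 0.0], [0.9789, -0.2041, 0.0019], [0.0018, -0.0003, -1.0]] [ 0.4 -0.3 -1.1] [ 0.02 -0.01  0.03] 0.0159
[-55.5  14.8 122.6] mm tool axes
```

Request:
move_arm --motion '[[[-0.9, 0.25, 0], [0, 0, 0], -1], [[-0.9, 0.25, 0], [0, 0, 0], -1], [[-0.8, 0.22, 0], [0, 0, 0], -1], [[0, 0, 0], [0, 0, 0], -1], [[0, 0, 1], [0, 0, 0], -1], [[0, 0, 1], [0, 0, 0], -1], [[0, 0, 1], [0, 0, 0], -1], [[0, 0, 1], [0, 0, 0], -1], [[0, 0, 0.8], [0, 0, 0], -1], [[0, 0, 0], [0, 0, 0], -1]]'

```text
time_s: 14.97
position: [0.5445, -0.2159, 0.1723]
tool_rot: [[0.209, 0.978, -0.0], [0.978, -0.209, 0.002], [0.002, -0.0, -1.0]]
ft_force: [-1.6, -0.1, -1.8]
grip_width: 0.0159
```

```bash
python3 off.py .5455 -.2148 .11
```

```text
14.9667 [ 0.5445 -0.2159  0.1723] [[0.2089, 0.9779, -0.0], [0.9779, -0.2089, 0.002], [0.002, -0.0004, -1.0]] [-1.6 -0.1 -1.8] [0.03 0.08 0.02] 0.0159
[ 1.1  0.8 62.3] mm tool axes
```

Request:
move_arm --motion '[[[0.05, 0.04, 0.6], [0, 0, 0], -1], [[0, 0, 0.2], [0, 0, 0], -1], [[0, 0, 0], [0, 0, 0], -1]]'

```text
time_s: 15.22
position: [0.5459, -0.2137, 0.1574]
tool_rot: [[0.208, 0.978, 0.0], [0.978, -0.208, 0.002], [0.002, 0.0, -1.0]]
ft_force: [-0.3, -0.2, 0.5]
grip_width: 0.0164
```

```bash
python3 - <<'E'
from h import *
o=readout.observe();w=imaging.get_image("wrist"); cv2.imwrite("pics/w10.png",w["img"])
print(proj(w,(.5455,-.2148,.068)),proj(w,o["position"]+o["tool_rot"][:,2]*.0737))
s=imaging.get_image("side"); big(s["img"],230,120,370,260,4,"pics/s10.png")
print(proj(s,(.5455,-.2148,.068)))
E
python3 off.py .5455 -.2148 .11
```

```text
(np.float64(283.0127070289999), np.float64(213.15398786256793)) (np.float64(283.3956178167329), np.float64(217.6036100876733))
(np.float64(307.7360738446453), np.float64(177.0164640857537))
15.3167 [ 0.5461 -0.214   0.158 ] [[0.2079, 0.9781, 0.0015], [0.9781, -0.2079, 0.0014], [0.0017, 0.0012, -1.0]] [ 0.   0.2 -1. ] [-0.02  0.01 -0.07] 0.0159
[-1.  -0.4 48. ] mm tool axes
```

View pics/w10.png

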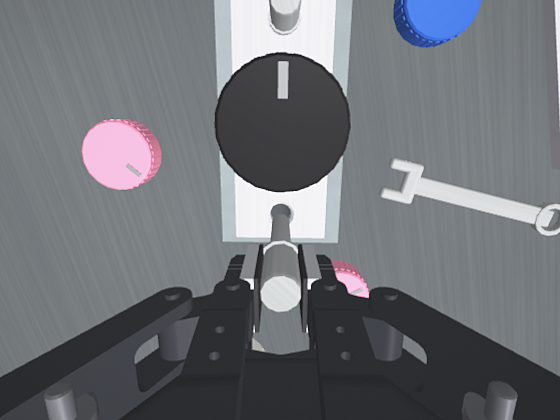

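View pics/s10.png

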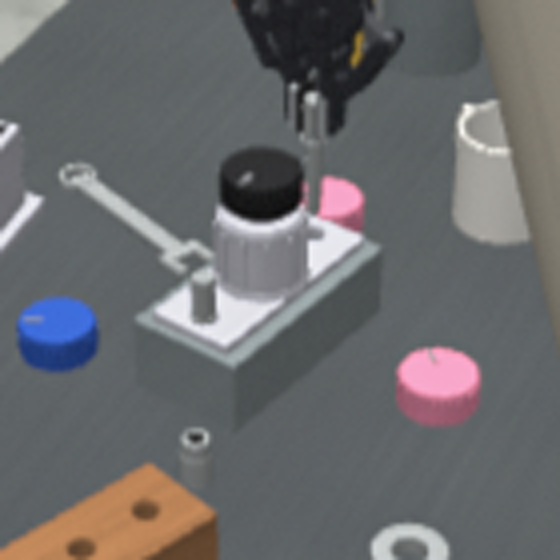

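The hole is at (282,213) in the wrist view, directly under the tip. I lower into it.

Request:
move_arm --motion '[[[-0.04, -0.02, 0.45], [0, 0, 0], -1], [[0, 0, 0.45], [0, 0, 0], -1], [[0, 0, 0.1], [0, 0, 0], -1], [[0, 0, 0], [0, 0, 0], -1]]'

```text
time_s: 15.65
position: [0.5462, -0.2152, 0.1387]
tool_rot: [[0.208, 0.978, 0.005], [0.978, -0.208, -0.001], [0.0, 0.005, -1.0]]
ft_force: [-0.7, 0.4, -1.0]
grip_width: 0.0167
```

```bash
python3 off.py .5455 -.2148 .11;python3 - <<'E'
from h import *
w=imaging.get_image("wrist"); big(w["img"],220,160,350,330,3.3,"pics/w11.png")
E
```

```text
15.65 [ 0.5462 -0.2152  0.1387] [[0.208, 0.9781, 0.0052], [0.9781, -0.208, -0.001], [0.0001, 0.0053, -1.0]] [-0.7  0.4 -1. ] [0.01 0.01 0.03] 0.0167
[ 0.2 -1.  28.7] mm tool axes
```

View pics/w11.png

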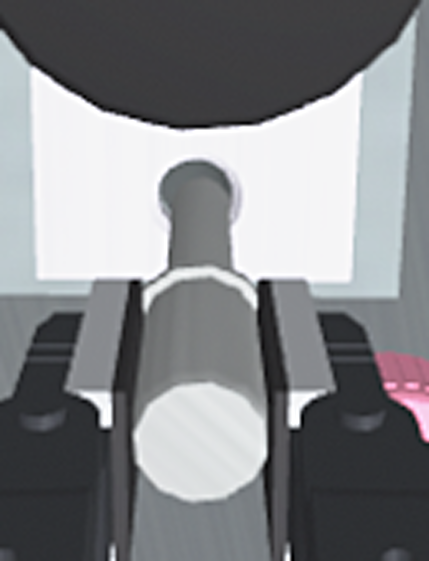

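Centred. I lower to about half depth and release.

Request:
move_arm --motion '[[[0, 0, 0.5], [0, 0, 0], -1], [[0, 0, 0.5], [0, 0, 0], -1], [[0, 0, 0.35], [0, 0, 0], -1], [[0, 0, 0], [0, 0, 0], -1]]'

```text
time_s: 16.03
position: [0.5462, -0.2151, 0.1092]
tool_rot: [[0.208, 0.978, 0.005], [0.978, -0.208, -0.001], [0.0, 0.005, -1.0]]
ft_force: [0.0, 0.4, -0.9]
grip_width: 0.0164
```

```bash
python3 off.py .5455 -.2148 .11
```

```text
16.0333 [ 0.5462 -0.2151  0.1092] [[0.2081, 0.9781, 0.005], [0.9781, -0.2081, -0.0008], [0.0003, 0.005, -1.0]] [ 0.   0.4 -0.9] [-0.03 -0.01  0.  ] 0.0164
[ 0.2 -0.8 -0.8] mm tool axes
```

Request:
move_arm --motion '[[[0, 0, 0], [0, 0, 0], 0.3], [[0, 0, 0], [0, 0, 0], 0.3], [[0, 0, 0], [0, 0, 0], 0.3], [[0, 0, 0], [0, 0, 0], 0.3], [[0, 0, -0.8], [0, 0, 0], 0.3], [[0, 0, -1], [0, 0, 0], 0.3], [[0, 0, -1], [0, 0, 0], 0.3], [[0, 0, -1], [0, 0, 0], 1], [[0, 0, -1], [0, 0, 0], 1], [[0, 0, 0], [0, 0, 0], 1]]'

```text
time_s: 16.87
position: [0.5462, -0.2154, 0.2106]
tool_rot: [[0.208, 0.978, 0.007], [0.978, -0.208, -0.002], [-0.001, 0.007, -1.0]]
ft_force: [0.3, 0.6, -0.1]
grip_width: 0.0854
```

```bash
python3 - <<'E'
from h import *
w=imaging.get_image("wrist"); cv2.imwrite("pics/w12.png",w["img"])
s=imaging.get_image("side"); big(s["img"],230,120,370,260,4,"pics/s12.png")
P=lambda a:np.round(a*1000,1)
# cap top: dark circle in the wrist picture
g=cv2.cvtColor(w["img"],cv2.COLOR_BGR2GRAY)
for c in cv2.findContours(((g<75)*255).astype(np.uint8)[:250],cv2.RETR_EXTERNAL,cv2.CHAIN_APPROX_NONE)[0]:
    if cv2.contourArea(c)>1500:
        (u,v),r=cv2.minEnclosingCircle(c); print(u,v,r,cv2.contourArea(c)/(np.pi*r*r),P(onz(w,u,v,.159)),P(onz(w,u+r,v,.159)-onz(w,u,v,.159)))
E
python3 off.py .559 -.151 .2
```

```text
280.0 119.0 51.19580078125 0.9414455576651075 [ 558.  -150.5  159. ] [28.8 -6.1  0. ]
16.9667 [ 0.5451 -0.2148  0.2068] [[0.2082, 0.9781, 0.0019], [0.9781, -0.2082, 0.0011], [0.0015, 0.0016, -1.0]] [-0.8 -0.   0.2] [-0.04  0.02 -0.01] 0.0856
[65.3  0.3  6.9] mm tool axes
```

View pics/w12.png

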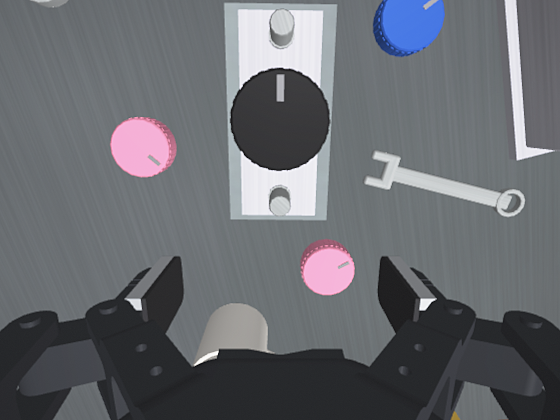

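View pics/s12.png

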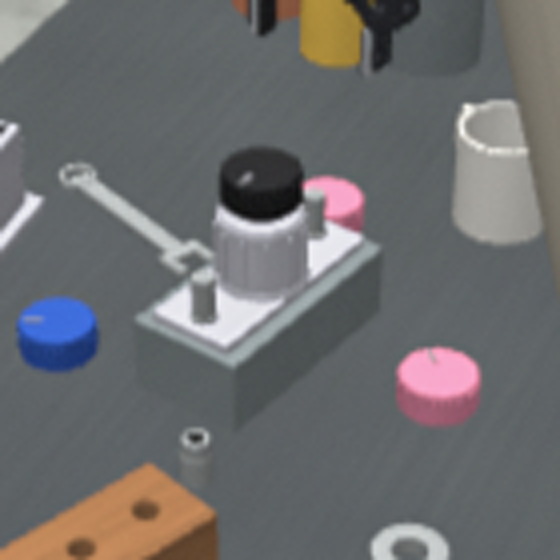

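Both pins are home, their heads at (204,297) and (315,212) in the side crop. The cap is at (558,-151) mm with a 29 mm radius, which matches. I move over it.

Request:
move_arm --motion '[[[1, 0, 0], [0, 0, 0], 1], [[1, 0, 0], [0, 0, 0], 1], [[0.9, 0, 0], [0, 0, 0], 1], [[0.2, 0, 0], [0, 0, 0], 1], [[0, 0, 0], [0, 0, 0], 1], [[0, 0, 0], [0, 0, 0], 1]]'

```text
time_s: 17.47
position: [0.5562, -0.1522, 0.2003]
tool_rot: [[0.21, 0.978, -0.007], [0.978, -0.21, 0.005], [0.004, -0.008, -1.0]]
ft_force: [0.2, 0.3, 0.2]
grip_width: 0.0856
```

```bash
python3 off.py .5583 -.1507 .123
```

```text
17.4667 [ 0.5562 -0.1522  0.2003] [[0.2098, 0.9777, -0.0074], [0.9777, -0.2098, 0.0055], [0.0038, -0.0084, -1.0]] [0.2 0.3 0.2] [-0.03 -0.01  0.02] 0.0856
[ 1.6  2.4 77.3] mm tool axes
```

Request:
move_arm --motion '[[[0.08, 0.1, 0.8], [-0.002, 0, 0], 1], [[0, 0, 0.8], [0, 0, 0], 1], [[0, 0, 0.5], [0, 0, 0], 1], [[0, 0, 0], [0, 0, 0], 1], [[0, 0, 0], [0, 0, 0], 1]]'

```text
time_s: 17.88
position: [0.5575, -0.1551, 0.1553]
tool_rot: [[0.213, 0.977, -0.005], [0.977, -0.213, 0.004], [0.003, -0.005, -1.0]]
ft_force: [-0.2, 0.3, 0.7]
grip_width: 0.0852
```

```bash
python3 off.py .5583 -.1507 .123
python3 - <<'E'
from h import *
w=imaging.get_image("wrist"); cv2.imwrite("pics/w13.png",w["img"]); print(proj(w,(.5583,-.1507,.159)))
E
```

```text
17.8833 [ 0.5575 -0.1551  0.1553] [[0.2131, 0.977, -0.0045], [0.977, -0.2131, 0.0041], [0.0031, -0.0053, -1.0]] [-0.2  0.3  0.7] [-0.03  0.04 -0.02] 0.0852
[ 4.4 -0.  32.3] mm tool axes
(np.float64(284.35291652562046), np.float64(257.2047675890366))
```

View pics/w13.png

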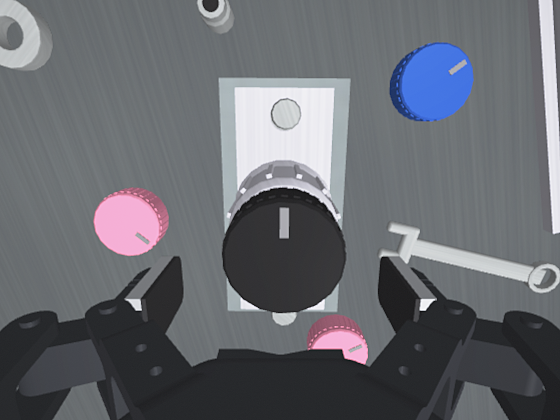

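Cap disc centre is at about (284,256), against a prediction of (284,257), so it is 4.4 mm off along tool x. I correct that and descend round it.

Request:
move_arm --motion '[[[0.22, 0, 0.3], [-0.002, 0.0015, 0], 1], [[0, 0, 0.6], [0, 0, 0], 1], [[0, 0, 0.5], [0, 0, 0], 1], [[0, 0, 0.1], [0, 0, 0], 1], [[0, 0, 0], [0, 0, 0], 1]]'

```text
time_s: 18.35
position: [0.5595, -0.1514, 0.1257]
tool_rot: [[0.215, 0.977, 0.005], [0.977, -0.215, 0.005], [0.006, 0.004, -1.0]]
ft_force: [-0.5, -0.1, 0.5]
grip_width: 0.0854
```

```bash
python3 off.py .5583 -.1507 .123
```

```text
18.35 [ 0.5595 -0.1514  0.1257] [[0.2145, 0.9767, 0.0055], [0.9767, -0.2145, 0.0046], [0.0057, 0.0043, -1.0]] [-0.5 -0.1  0.5] [ 0.01 -0.03  0.  ] 0.0854
[ 0.4 -1.3  2.7] mm tool axes
```

Request:
move_arm --motion '[[[0.02, -0.06, 0.08], [0.002, -0.002, 0], 1], [[0, 0, 0], [0, 0, 0], 0.5], [[0, 0, 0], [0, 0, 0], 0.5], [[0, 0, 0], [0, 0, 0], 0.5]]' --squeeze 70

```text
time_s: 18.68
position: [0.5588, -0.1507, 0.1251]
tool_rot: [[0.214, 0.977, 0.002], [0.977, -0.214, 0.0], [0.001, 0.001, -1.0]]
ft_force: [-0.4, 0.2, -0.1]
grip_width: 0.064
```

```bash
python3 off.py .5583 -.1507 .124
python3 - <<'E'
from h import *
w=imaging.get_image("wrist"); cv2.imwrite("pics/w14.png",w["img"])
E
```

```text
18.6833 [ 0.5588 -0.1507  0.1251] [[0.2143, 0.9768, 0.0015], [0.9768, -0.2143, 0.0003], [0.0006, 0.0014, -1.0]] [-0.4  0.2 -0.1] [-0.02  0.08  0.01] 0.064
[-0.1 -0.5  1.1] mm tool axes
```

View pics/w14.png

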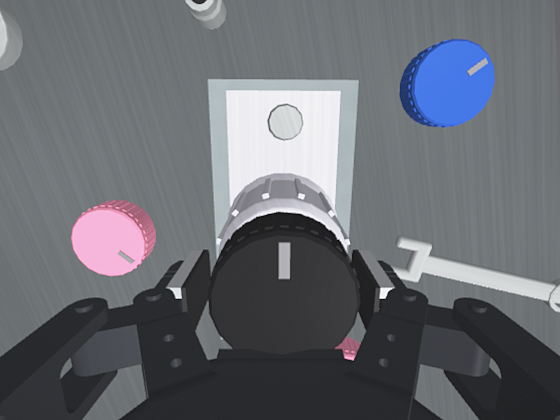

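Pads straddle the cap symmetrically and the tool is level. I close.

Request:
move_arm --motion '[[[0, 0, 0.03], [0, 0, 0], -1], [[0, 0, 0], [0, 0, 0], -1], [[0, 0, 0], [0, 0, 0], -1], [[0, 0, 0], [0, 0, 0], -1]]' --squeeze 80

```text
time_s: 19.07
position: [0.5593, -0.151, 0.1258]
tool_rot: [[0.214, 0.977, 0.004], [0.977, -0.214, -0.001], [0.0, 0.004, -1.0]]
ft_force: [0.4, 0.8, -0.5]
grip_width: 0.0567
```

```bash
python3 off.py .5583 -.1507 .124
```

```text
19.0667 [ 0.5593 -0.151   0.1258] [[0.2143, 0.9768, 0.0039], [0.9768, -0.2143, -0.0008], [0.0, 0.004, -1.0]] [ 0.4  0.8 -0.5] [0.08 0.04 0.05] 0.0567
[ 0.  -1.1  1.8] mm tool axes
```

Request:
move_arm --motion '[[[0, 0, 0], [0, 0, -0.03], -1], [[0, 0, 0], [0, 0, -0.03], -1], [[0, 0, 0], [0, 0, -0.03], -1], [[0, 0, 0], [0, 0, -0.03], -1], [[0, 0, 0], [0, 0, -0.03], -1], [[0, 0, 0], [0, 0, -0.03], -1]]'

```text
time_s: 19.57
position: [0.5589, -0.1511, 0.1257]
tool_rot: [[-0.17, 0.985, 0.003], [0.985, 0.17, 0.001], [0.0, 0.003, -1.0]]
ft_force: [-0.7, -0.8, -0.1]
grip_width: 0.0568
```

```bash
python3 off.py .5583 -.1507 .124
python3 - <<'E'
from h import *
w=imaging.get_image("wrist"); cv2.imwrite("pics/w15.png",w["img"])
o=readout.observe();x=o["tool_rot"][:,0];print("yaw",np.degrees(np.arctan2(x[1],x[0])),o["q"])
E
```

```text
19.5667 [ 0.5589 -0.1511  0.1257] [[-0.1702, 0.9854, 0.0032], [0.9854, 0.1702, 0.0006], [0.0001, 0.0032, -1.0]] [-0.7 -0.8 -0.1] [-0.01  0.12 -0.45] 0.0568
[ 0.5 -0.5  1.7] mm tool axes
yaw 100.01887591382967 [-26.8872475   29.97378014  79.12519359   0.11987103  70.75357652
 -36.94548797]
```

View pics/w15.png

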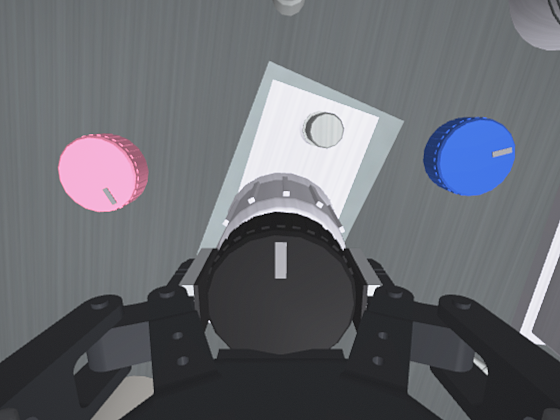

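The cap's mark turns with the gripper while the foot stays aligned on its block, and the torque is 0.45 N m as expected. I continue.

Request:
move_arm --motion '[[[0, 0, 0], [0, 0, -0.03], -1], [[0, 0, 0], [0, 0, -0.03], -1], [[0, 0, 0], [0, 0, -0.03], -1], [[0, 0, 0], [0, 0, -0.03], -1], [[0, 0, 0], [0, 0, -0.03], -1], [[0, 0, 0], [0, 0, -0.03], -1], [[0, 0, 0], [0, 0, -0.03], -1], [[0, 0, 0], [0, 0, -0.03], -1], [[0, 0, 0], [0, 0, -0.03], -1], [[0, 0, 0], [0, 0, -0.03], -1], [[0, 0, 0], [0, 0, -0.03], -1], [[0, 0, 0], [0, 0, -0.03], -1]]'

```text
time_s: 20.62
position: [0.5583, -0.152, 0.1257]
tool_rot: [[-0.804, 0.595, 0.003], [0.595, 0.804, 0.002], [-0.001, 0.004, -1.0]]
ft_force: [-1.0, -0.4, 0.8]
grip_width: 0.0568
```

```bash
cat > yaw.py <<'E'
from h import *
o=readout.observe();x=o["tool_rot"][:,0];print("yaw",np.degrees(np.arctan2(x[1],x[0])),o["q"].round(1))
E
python3 off.py .5589 -.1511 .1257; python3 yaw.py
```

```text
20.6167 [ 0.5583 -0.152   0.1257] [[-0.8038, 0.5949, 0.0028], [0.5949, 0.8038, 0.0023], [-0.0009, 0.0035, -1.0]] [-1.  -0.4  0.8] [-0.09  0.11 -0.44] 0.0568
[0.1 1.1 0. ] mm tool axes
yaw 143.49291546435103 [-27.   30.   79.1   0.2  70.8 -80.6]
```

Request:
move_arm --motion '[[[0, 0, 0], [0, 0, -0.03], -1], [[0, 0, 0], [0, 0, -0.03], -1], [[0, 0, 0], [0, 0, -0.03], -1], [[0, 0, 0], [0, 0, -0.03], -1], [[0, 0, 0], [0, 0, 0], -1]]'

```text
time_s: 21.03
position: [0.5583, -0.1524, 0.1257]
tool_rot: [[-0.927, 0.374, 0.003], [0.374, 0.927, 0.003], [-0.002, 0.004, -1.0]]
ft_force: [-0.1, 0.1, 0.2]
grip_width: 0.0563
```

```bash
python3 off.py .5589 -.1511 .1257; python3 yaw.py
python3 - <<'E'
from h import *
w=imaging.get_image("wrist"); cv2.imwrite("pics/w16.png",w["img"])
E
```

```text
21.0333 [ 0.5583 -0.1524  0.1257] [[-0.9275, 0.3739, 0.0032], [0.3739, 0.9275, 0.0029], [-0.0019, 0.0039, -1.0]] [-0.1  0.1  0.2] [ 0.07  0.08 -0.35] 0.0563
[-0.1  1.5  0. ] mm tool axes
yaw 158.04283491314752 [-27.1  30.   79.1   0.2  70.8 -95.2]
```

View pics/w16.png

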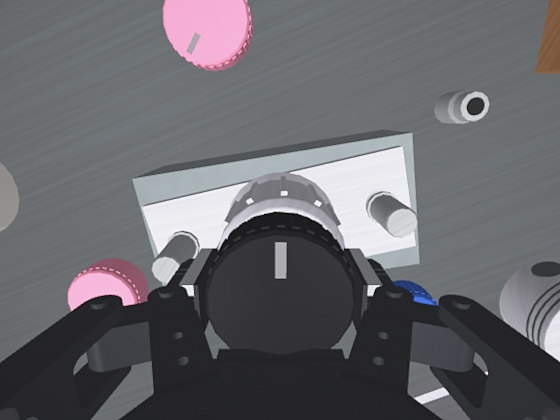

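Turned 80.4° (1.40 rad) with no slip: the mark is still at (281,260). I lift gently first and watch the force.

Request:
move_arm --motion '[[[0, 0, -0.2], [0, 0, 0], -1], [[0, 0, -0.3], [0, 0, 0], -1], [[0, 0, 0], [0, 0, 0], -1]]'

```text
time_s: 21.33
position: [0.5583, -0.1525, 0.1361]
tool_rot: [[-0.924, 0.382, 0.003], [0.382, 0.924, 0.003], [-0.001, 0.004, -1.0]]
ft_force: [0.2, -0.7, 0.3]
grip_width: 0.0564
```

```bash
python3 off.py .5589 -.1511 .1257
python3 - <<'E'
from h import *
s=imaging.get_image("side"); big(s["img"],230,120,370,260,4,"pics/s17.png")
E
```

```text
21.3333 [ 0.5583 -0.1525  0.1361] [[-0.9243, 0.3816, 0.0025], [0.3816, 0.9243, 0.003], [-0.0012, 0.0037, -1.0]] [ 0.2 -0.7  0.3] [0.01 0.   0.01] 0.0564
[-0.   1.5 10.4] mm tool axes
```

View pics/s17.png

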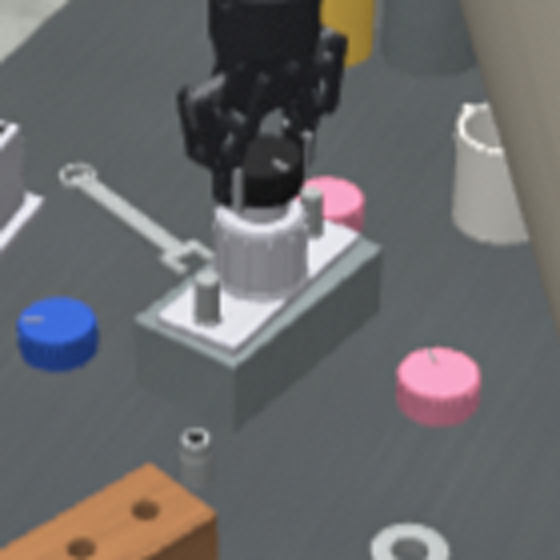

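The cap rises free: there is no load, and the canister and pins stay down. I lift on to about 3 cm above the neck.

Request:
move_arm --motion '[[[0, 0, -0.5], [0, 0, 0], -1], [[0, 0, -0.6], [0, 0, 0], -1], [[0, 0, -0.6], [0, 0, 0], -1], [[0, 0, -0.3], [0, 0, 0], -1], [[0, 0, 0], [0, 0, 0], -1], [[0, 0, 0], [0, 0, 0], -1]]'

```text
time_s: 21.88
position: [0.5575, -0.1522, 0.1794]
tool_rot: [[-0.924, 0.383, 0.001], [0.383, 0.924, 0.003], [0.0, 0.003, -1.0]]
ft_force: [0.4, -1.3, -1.4]
grip_width: 0.0568
```

```bash
python3 off.py .5583 -.1522 .173
python3 - <<'E'
from h import *
s=imaging.get_image("side"); big(s["img"],230,120,370,260,4,"pics/s18.png")
w=imaging.get_image("wrist"); cv2.imwrite("pics/w18.png",w["img"])
E
python3 off.py .5583 -.1522 .173
```

```text
21.8833 [ 0.5575 -0.1522  0.1794] [[-0.9238, 0.383, 0.0012], [0.383, 0.9237, 0.0033], [0.0002, 0.0035, -1.0]] [ 0.4 -1.3 -1.4] [-0.01 -0.03  0.01] 0.0568
[-0.7  0.2  6.4] mm tool axes
21.9833 [ 0.5574 -0.1521  0.1789] [[-0.9238, 0.3829, 0.0004], [0.3829, 0.9238, 0.0037], [0.0011, 0.0036, -1.0]] [-0.4  0.4 -0.1] [0.02 0.02 0.04] 0.056
[-0.9  0.2  5.9] mm tool axes
```

View pics/s18.png

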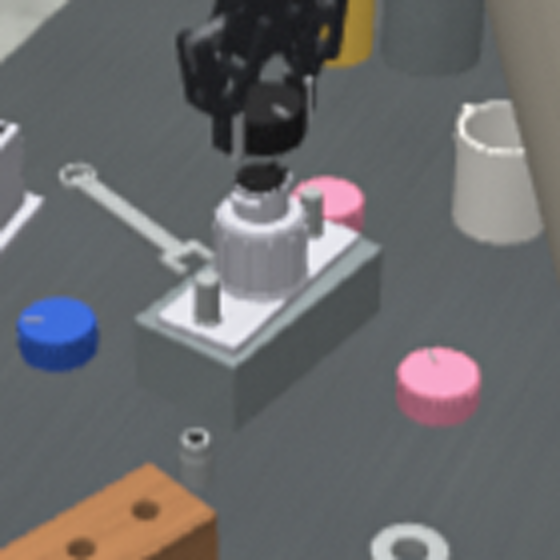

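View pics/w18.png

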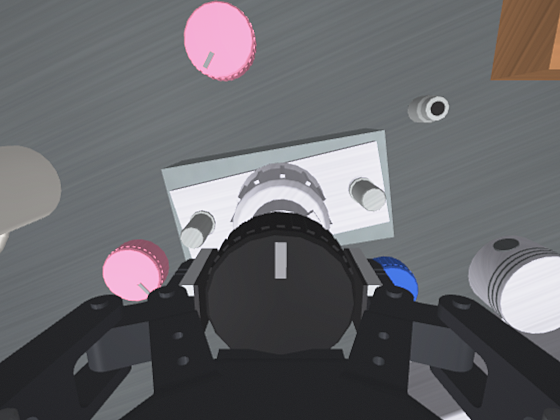

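The cap is held level with its rim about 36 mm above the open neck, directly over it. The canister is flat on its block and both pins are home. I hand in.

```bash
python3 -c "
from rig import job; print(job.close_job())"
```

```text
the job is handed in; nothing more can be done
None
```

The job was finished and handed in at about 22 s of the 67 s allowed.

**What I did:** Both steel pins went from the rack into the foot holes, each released at about half depth so it dropped home. I then gripped the black cap at 80 N and turned it 80.4° (1.40 rad) anticlockwise in one grip, without slipping. The cap came up with no noticeable load.

**Last checks:**
- **Cap:** It is held level to about 0.2°, with its rim about 36 mm above the neck. The tool stands within about 2 mm of where I measured the cap's axis before turning.
- **Canister and pins:** The side and wrist pictures show the canister flat on its block, not swung round, with both pin heads seated on the foot.
- **Bystanders:** I handled none of the other things, and those in the last two pictures look undisturbed. I did not take a final overall picture, so the tin, screwdriver and bolt were not rechecked.
- **Forces:** Readings between moves were at most about 3 N, and the wrist torque while turning was about 0.45 N m, as expected.

**Disagreements:**
- The finger opening read about 1.5–2 mm less than the known head and cap diameters.
- The pose reading wandered by a few millimetres during moves, and I corrected for this along the way.
- The first pin touched the edge of its hole lightly before I re-centred it.

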